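# Swap the battery pack behind the parked rovers

### The arm

A 6-joint arm with a two-finger parallel gripper is mounted at the origin on the work surface. World frame = base frame: x ahead of the robot, y to its left, z up, the work surface at z = 0. Lengths are in m, angles in rad, forces in N, time in s.
With the tool pointing down it reaches from about 0.225 to 0.875 m from the base axis. Payload 3.4 kg.
Tool frame: the origin (TCP) lies between the finger pads; the fingertips stand 11 mm ahead of it and the grasp point (between the pads) lies 8 mm behind it; z points along the fingers, y is the line along which they close (so a half turn about z gives the same grasp; the last joint's range is limited). The gripper opens to 85 mm and grips with 20 to 120 N. Pads are 22 mm wide; open, the fingers measure 114 mm over their backs; the gripper's body (76 mm by 85 mm) begins 54 mm behind the grasp point. The pads swing forward as they close: fully open they stand 13 mm farther back than shut.
Start: joints at [1.023, 0.276, 1.505, -0, 1.361, -0.121], TCP at [0.238, 0.523, 0.242] pointing down, gripper open.
Joint ranges: [-2.89, 2.89], [-0.75, 2.08], [0.22, 2.7], [-1.18, 4.32], [0.11, 2.71], [-2.7, 2.7]. Speed limits (rad/s): [2.57, 2.57, 3.14, 3.14, 3.14, 3.14].

### API

Orientations are given as a unit quaternion [w, x, y, z].
In Python, from rig import sensors, eyes, manip gives the robot as it stands.
- The arm moves only by the tool drive_tool, never from a script. Its argument "deltas" is a list of rows, each an object with "linear": the shift along the world's x, y, z in mm, a list of three; "twist": the turn about the world's z in degrees; "claw": the opening, from 0 (shut) to 1 (fully open). In form: [{"linear": [tx, ty, tz], "twist": twist, "claw": claw}, ...]. A call has 1 to 12 rows; each row is the pose to reach, as a shift and turn from the pose commanded when the call began; what a row does not reach only later rows make up. A row lasts 1/12 s, in which the tool goes at most 41.7 mm and 7.16 degrees, less where a joint would pass 70% of its speed; a pose out of reach is approached as far as the arm can. A call with a gripper value outside its range is refused whole. The fingers move at their own pace and stop on an object; "squeeze" is the grip in N (left out, the last holds). Time passes only in rows, so rows that repeat a pose let the fingers close. It gives the time, the measured TCP pose, the force, the opening and the grip force at its end, in the units of the state.
- sensors.get_state(): the state, without advancing time (a new reading comes with each control period).
- eyes.get_image(name): name is "scene" or "side" or "wrist"; returns the picture (400x640x3 uint8, red, green, blue); there is no depth.
- eyes.camera_model(name): a dict with "intrinsics" (3x3 intrinsics, pixels), "R" (3x3) and "t" (3): a world point X has camera coordinates R X + t. Camera axes: x right, y down, z forward; pixel columns grow to the right and rows downward; lengths in m; the calibration is good to about 2 mm. The wrist camera is an equidistant fisheye: a pixel r from the principal point sees the ray r / f radians off the axis. A picture is of the moment at which its call begins: read the wrist's pose just before it. camera_model takes no time and is no camera call; for the wrist camera it gives the pose at the moment of the call.
- manip.sign_off(): hands the job in; it is judged then, once.
The state is a dict: "clock": time; "qpos": joint angles; "qd": joint speeds; "effort": joint torques, N m; "position": TCP position; "ee_rot": TCP orientation; "contact_force": force on the tool from outside, world axes, zero at the start; "moment": the same for the moment, N m; "width": finger opening in m; "gripper_force": force on a finger pad.
Only numpy, scipy, OpenCV 4.12 (cv2) and the standard library are available. Lean on these libraries where they do the work, as an engineer would, in place of code of your own. Each camera call takes 0.05 s, during which the arm holds its last target. There are 200 camera calls.

### The job

The flat battery pack (orange top) on the grey parking board is boxed in by the two rovers: take both rovers out and stand them on the yellow mat, then lay the flat pack squarely in the middle of the black charger, and then the charged pack (green top) squarely in the middle of the battery place where the flat one was. Only then park each rover again squarely in the middle of the bay of its own colour. Keep the rovers upright, and set everything down rather than dropping it.

Things in the scene. Friction and masses are not known exactly. Their poses are not given: they have to be found in the camera images.
- red_rover_mid (a point): Toy rover of red plastic with four black wheels, upright on its wheels: 84 mm long (its x axis, nose at -x), 62 mm wide over the wheels (y), 66 mm high, about 160 g. This point is its centre, half-way up (33 mm above the wheels' underside). A cab, 30 mm (x) by 28 mm (y), stands in the middle, from 26 to 66 mm above the underside; grip it there across y. Wheels and chassis reach 26 mm up. Wheels do not turn.
- blue_rover_mid (a point): Toy rover of blue plastic with four black wheels, upright on its wheels: 84 mm long (its x axis, nose at -x), 62 mm wide over the wheels (y), 66 mm high, about 160 g. This point is its centre, half-way up (33 mm above the wheels' underside). A cab, 30 mm (x) by 28 mm (y), stands in the middle, from 26 to 66 mm above the underside; grip it there across y. Wheels and chassis reach 26 mm up. Wheels do not turn.
- flat_pack_mid (a point): Flat battery pack: grey block with an orange top, 44 mm (x) by 100 mm (y) by 40 mm high, about 240 g, lying flat. This point is its centre, 20 mm above its underside. At the start it lies on the board's battery place, 12 mm behind both rovers, too close for a finger to fit between. Grip it across x (44 mm).
- charged_pack_mid (a point): Charged battery pack: grey block with a green top, 44 mm (x) by 100 mm (y) by 40 mm high, about 240 g, lying flat. This point is its centre, 20 mm above its underside. At the start it lies alone on the table. Grip it across x (44 mm).
- red_bay: Parking bay: fixed flat red plate, 92 x 70 mm with two white stripes, on the grey board. Origin at its centre, on its underside; its upper face, on which a rover stands, is 6 mm above the table. Its x is the rover's length direction (a rover parks square to it); the battery place lies 76 mm from the row of bays in +x, and the two bays are 74 mm apart across. The red bay can be the left or the right one.
- blue_bay: Parking bay: fixed flat blue plate, 92 x 70 mm with two white stripes, on the grey board. Origin at its centre, on its underside; its upper face, on which a rover stands, is 6 mm above the table. Its x is the rover's length direction (a rover parks square to it); the battery place lies 76 mm from the row of bays in +x, and the two bays are 74 mm apart across. The blue bay can be the left or the right one.
- board: Fixed grey parking board, 4 mm thick, 165 mm (x) by 170 mm (y). Origin on the table under the middle of its battery place (a black patch 50 x 106 mm; its upper face is 4 mm above the table). A pack lies there with its long side along the board's y. The two rover bays lie 76 mm from the origin in -x, 37 mm either side. The board may be on the left or the right of the robot.
- charger: Fixed black charger slab, 70 mm (x) by 120 mm (y) by 8 mm high, black rim round a silver patch. Origin on the table under its centre. A pack lies on top with its long side along y, 8 mm above the table.
- mat: Fixed yellow mat for putting the rovers aside, 150 mm (x) by 190 mm (y), 3 mm thick. Origin on the table under its centre. Two rovers fit side by side, 48 mm either side of the origin along y.

How it is judged:
By the outcome, as a careful person would: the job done as asked, in the order asked, and still so for the second after the job is handed in, with the robot touching nothing.
It also fails if it takes over 128 s, if anything falls off the work surface, if the arm or the gripper's body presses on something with over 40 N, if the wrist force passes 120 N, or if a joint passes its speed limit or range.

## Working session

There is one attempt and no reset: what is moved stays moved. The work goes in short steps, Python scripts to look and compute and a tool call to move; the robot and the scene stay as the last step left them, time stands still between calls to the robot, and variables do not carry over. Pictures are saved under pics/ and viewed, at most 16 in all, crops included, and the job is handed in when it is done.

Besides the shell and the picture viewer there is one more tool, called after "Call:" as name(argument=value, ...), one argument or row to a line, values as JSON. drive_tool: Moves the arm, as the interface text tells. Its arguments: {"type":"object","properties":{"deltas":{"type":"array","items":{"type":"object","properties":{"linear":{"type":"array","items":{"type":"number"}},"twist":{"type":"number"},"claw":{"type":"number"}}}},"squeeze":{"type":"number"}},"required":["deltas"]}

```bash
ls; mkdir -p pics; python3 - <<'E'
from rig import sensors, eyes
import cv2
s=sensors.get_state(); print({k:s[k] for k in('clock','position','ee_rot','width')})
for n in('scene','side'):
    cv2.imwrite(f'pics/{n}0.png',eyes.get_image(n)[:,:,::-1]); print(n,eyes.camera_model(n))
E
```

```text
pics
{'clock': 0.0, 'position': array([0.23775324, 0.52298238, 0.24142269]), 'ee_rot': array([-2.99428604e-04,  2.11762369e-01,  9.77320736e-01, -8.87650494e-04]), 'width': 0.08568126218779444}
scene {'intrinsics': array([[473.59291155,   0.        , 326.42992584],
       [  0.        , 473.59291155, 196.53775558],
       [  0.        ,   0.        ,   1.        ]]), 'R': array([[-0.51646344,  0.85630534,  0.00258483],
       [ 0.57088762,  0.34656617, -0.7442978 ],
       [-0.63824199, -0.38292696, -0.66784287]]), 't': array([ 0.27959468, -0.27812026,  1.31588239])}
side {'intrinsics': array([[511.74395519,   0.        , 321.57440272],
       [  0.        , 511.74395519, 192.70338728],
       [  0.        ,   0.        ,   1.        ]]), 'R': array([[ 0.85003817, -0.52671974,  0.00118933],
       [-0.38519774, -0.62318205, -0.68063708],
       [ 0.35924616,  0.57810938, -0.73261978]]), 't': array([-0.49361552,  0.23689607,  0.87226996])}
```

View pics/scene0.png

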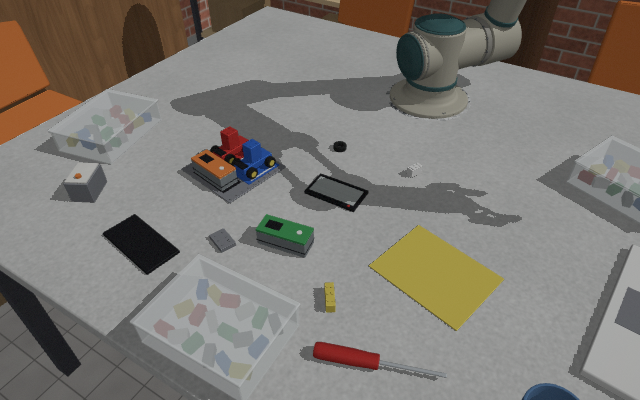

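View pics/side0.png

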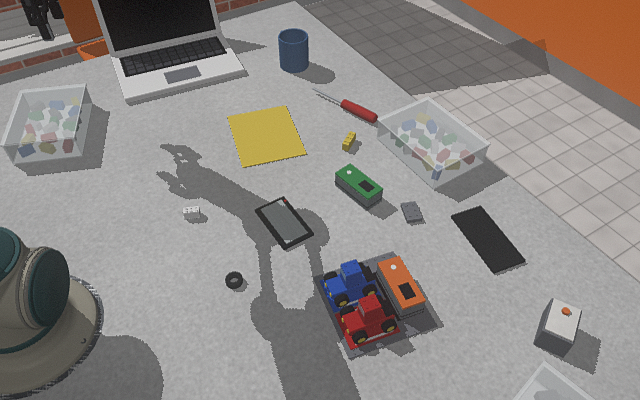

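The scene shows the board with its rovers around scene (235,165), the charged pack at (285,233), a rimmed slab at (337,192), a plain black slab at (140,243) and the mat at (436,275). I need closer crops.

```bash
python3 - <<'E'
import cv2
a=cv2.imread('pics/scene0.png')[115:275,95:375]; cv2.imwrite('pics/sc1.png',cv2.resize(a,None,fx=2.85,fy=2.85,interpolation=cv2.INTER_CUBIC))
a=cv2.imread('pics/side0.png')[155:365,250:530]; cv2.imwrite('pics/si1.png',cv2.resize(a,None,fx=2.85,fy=2.85,interpolation=cv2.INTER_CUBIC))
E
```

```text
(no output)
```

View pics/sc1.png

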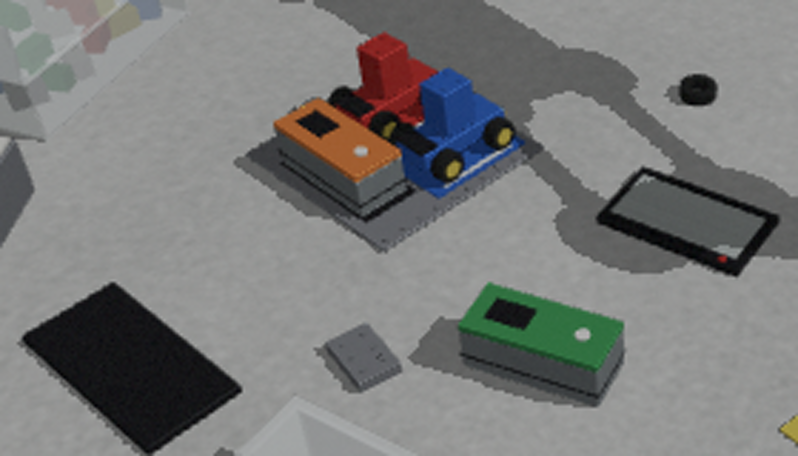

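View pics/si1.png

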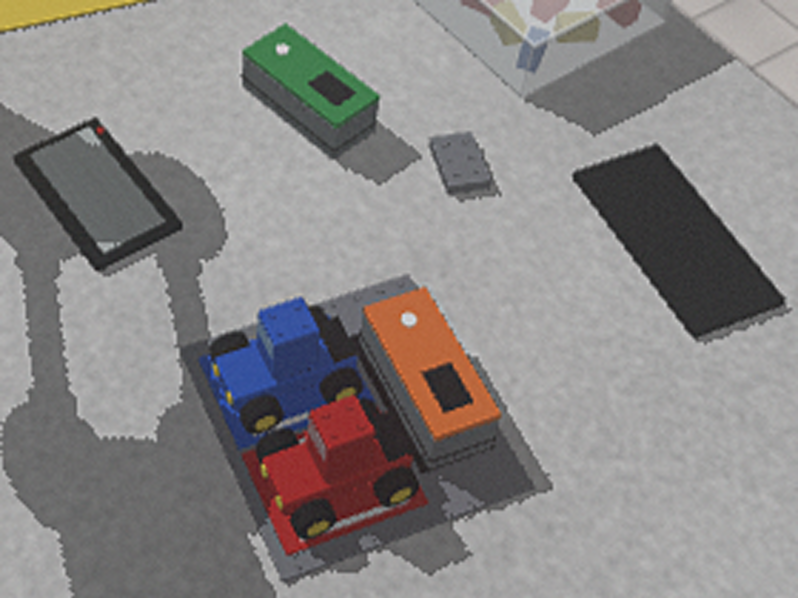

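```bash
cat > h.py <<'E'
import numpy as np
from scipy.optimize import least_squares
from rig import eyes
def proj(n,X):
    m=eyes.camera_model(n); c=np.asarray(X)@m['R'].T+m['t']; p=c@m['intrinsics'].T
    return p[:,:2]/p[:,2:]
def rect(x,y,a,lx,ly,z):
    P=np.array([[1,1],[1,-1],[-1,-1],[-1,1]])*[lx/2,ly/2]
    c,s=np.cos(a),np.sin(a); P=P@np.array([[c,s],[-s,c]])+[x,y]
    return np.c_[P,np.full(4,z)]
def fit(obs,lx,ly,z,x0):
    """obs {cam: list of px, any order}; nearest-corner matching; x0=(x,y,yaw)"""
    def r(p,cams):
        o=[]
        for n in cams:
            q=proj(n,rect(*p,lx,ly,z))
            for u in obs[n]:
                d=q-np.array(u); o.append(d[np.argmin((d**2).sum(1))])
        return np.concatenate(o)
    best=None
    for a in np.arange(0,np.pi,np.pi/8):
        s=least_squares(r,[x0[0],x0[1],a],args=(list(obs),))
        if best is None or s.cost<best.cost: best=s
    p=best.x.copy(); p[2]=(p[2]+np.pi/2)%np.pi-np.pi/2
    return p,np.sqrt(2*best.cost/(len(best.fun)/2))
def ground(n,u,z):
    m=eyes.camera_model(n); d=m['R'].T@np.linalg.solve(m['intrinsics'],[u[0],u[1],1]); C=-m['R'].T@m['t']
    return C+d*(z-C[2])/d[2]
E
cat > m1.py <<'E'
from h import *
S=lambda *p:[(a/2.85+95,b/2.85+115) for a,b in p]
D=lambda *p:[(a/2.85+250,b/2.85+155) for a,b in p]
items={
'flat':(S((275,127),(322,98),(401,150),(355,180)),D((362,306),(425,288),(499,412),(434,438)),.044,.1,.044),
'charged':(S((489,284),(624,321),(598,369),(459,325)),D((286,25),(378,97),(335,126),(243,64)),.040,.1,.044),
'charger':(S((643,168),(778,217),(738,270),(598,216)),D((97,118),(181,226),(104,270),(14,158)),.008,.12,.07),
'bluecab':(S((448,69),(472,83),(445,106),(421,90)),D((258,313),(303,297),(318,328),(274,343)),.072,.03,.028),
'redcab':(S((384,34),(407,45),(383,62),(359,46)),D((309,411),(353,396),(373,428),(328,447)),.072,.03,.028),
'mat':([(419,226),(502,277),(459,326),(369,266)],[(227,116),(287,106),(307,153),(243,167)],.003,.19,.15),
'board':(S((235,162),(383,251),(543,150)),D((407,276),(551,486),(182,347),(285,582)),.004,.17,.165)}
for k,(a,b,z,lx,ly) in items.items():
    x0=ground('scene',np.mean(a,0),z)
    for o in ({'scene':a,'side':b},{'scene':a},{'side':b}):
        p,e=fit(o,lx,ly,z,x0); print(k,np.round(p[:2]*1000,1),'longaxis',np.round(np.degrees(p[2]),1),'res px',round(e,2))
E
python3 m1.py
```

```text
flat [ 575.6 -267.2] longaxis 78.9 res px 1.83
flat [ 578.3 -261.4] longaxis 78.6 res px 0.88
flat [ 575.2 -269.5] longaxis 79.0 res px 0.66
charged [654.1 -24.7] longaxis -80.2 res px 2.62
charged [656.1 -20.5] longaxis -80.7 res px 0.58
charged [651.8 -30.7] longaxis -79.5 res px 2.04
charger [481.3 -15. ] longaxis -88.2 res px 2.27
charger [482.9 -10.4] longaxis -88.7 res px 1.01
charger [480.6 -19.9] longaxis -87.8 res px 1.27
bluecab [ 507.4 -213. ] longaxis -9.4 res px 2.55Traceback (most recent call last):
  File "m1.py", line 15, in <module>
    p,e=fit(o,lx,ly,z,x0); print(k,np.round(p[:2]*1000,1),'longaxis',np.round(np.degrees(p[2]),1),'res px',round(e,2))
        ~~~^^^^^^^^^^^^^^
  File "h.py", line 22, in fit
    s=least_squares(r,[x0[0],x0[1],a],args=(list(obs),))
    return func(*args, **kwargs)
    result = trf(vector_fun.fun, vector_fun.jac, x0, f0, J0, lb, ub, ftol, xtol,
                 gtol, max_nfev, x_scale, loss_function, tr_solver,
                 tr_options.copy(), verbose, callback=callback_wrapped)
    return trf_no_bounds(
        fun, jac, x0, f0, J0, ftol, xtol, gtol, max_nfev, x_scale,
        loss_function, tr_solver, tr_options, verbose, callback=callback)
    f_new = fun(x_new)
    self._update_fun()
    ~~~~~~~~~~~~~~~~^^
    self.f = self.fun_wrapped(xp_copy(self.x))
             ~~~~~~~~~~~~~~~~^^^^^^^^^^^^^^^^^
    return np.atleast_1d(self.fun(x))
                         ~~~~~~~~^^^
    return self.f(x, *self.args, **self.kwargs)
           ~~~~~~^^^^^^^^^^^^^^^^^^^^^^^^^^^^^^
  File "h.py", line 16, in r
    q=proj(n,rect(*p,lx,ly,z))
  File "h.py", line 5, in proj
    m=eyes.camera_model(n); c=np.asarray(X)@m['R'].T+m['t']; p=c@m['intrinsics'].T
ValueError: time passes only in moves, steps and waits
```

```bash
python3 - <<'E'
s=open('h.py').read()
s=s.replace("def proj","_c={}\ndef cam(n):\n    if n not in _c: _c[n]=eyes.camera_model(n)\n    return _c[n]\ndef proj",1).replace("m=eyes.camera_model(n);","m=cam(n);")
open('h.py','w').write(s)
E
python3 m1.py | tail -n +10; python3 -c "
from rig import eyes,sensors
print(eyes.camera_model('wrist'))
from h import *
print(proj('scene',[[0,0,0.]]),proj('side',[[0,0,0.]]))"
```

```text
bluecab [ 507.4 -213. ] longaxis -9.4 res px 2.55
bluecab [ 513.1 -205. ] longaxis -7.1 res px 0.86
bluecab [ 506.2 -216.3] longaxis -10.7 res px 1.17
redcab [ 493.2 -286.9] longaxis -8.0 res px 1.97
redcab [ 496.1 -280.6] longaxis 81.0 res px 0.74
redcab [ 493.2 -288.8] longaxis -8.8 res px 1.27
mat [574.9 248.1] longaxis 76.5 res px 2.37
mat [573.2 249.1] longaxis 77.0 res px 2.62
mat [576.3 244.5] longaxis 75.5 res px 0.82
board [ 531.5 -258.3] longaxis 80.3 res px 2.69
board [ 536.5 -251.9] longaxis 81.2 res px 1.35
board [ 530.6 -260.3] longaxis 79.8 res px 2.2
{'intrinsics': array([[309.70691629,   0.        , 321.20677955],
       [  0.        , 309.70691629, 199.39869957],
       [  0.        ,   0.        ,   1.        ]]), 'R': array([[ 0.41384857,  0.91034283, -0.00230127],
       [ 0.86252046, -0.39129709,  0.32085051],
       [ 0.29118348, -0.13476842, -0.94712705]]), 't': array([-0.57363195, -0.04099055,  0.38018878])}
[[427.05750425  96.44082794]] [[ 31.9796979  331.68573903]]
```

Call:
drive_tool(
  deltas=[
    {"linear": [120,-380,10],"twist": 7,"claw": 1},
    {"linear": [120,-380,10],"twist": 13.5,"claw": 1},
    {"linear": [120,-380,10],"twist": 13.5,"claw": 1},
    {"linear": [120,-380,10],"twist": 13.5,"claw": 1},
    {"linear": [120,-380,10],"twist": 13.5,"claw": 1},
    {"linear": [120,-380,10],"twist": 13.5,"claw": 1},
    {"linear": [120,-380,10],"twist": 13.5,"claw": 1},
    {"linear": [120,-380,10],"twist": 13.5,"claw": 1},
    {"linear": [120,-380,10],"twist": 13.5,"claw": 1},
    {"linear": [120,-380,10],"twist": 13.5,"claw": 1},
    {"linear": [120,-380,10],"twist": 13.5,"claw": 1},
    {"linear": [120,-380,10],"twist": 13.5,"claw": 1},
  ],
)

```text
clock: 1.1
position: [0.3581, 0.1425, 0.2522]
ee_rot: [-0.0, 0.097, 0.995, 0.0]
contact_force: [0.4, 0.2, -0.5]
width: 0.0853
gripper_force: 0.0
```

Call:
drive_tool(
  deltas=[
    {"linear": [122,-383,0],"twist": 0,"claw": 1},
    {"linear": [122,-383,0],"twist": 0,"claw": 1},
    {"linear": [122,-383,0],"twist": 0,"claw": 1},
    {"linear": [122,-383,0],"twist": 0,"claw": 1},
    {"linear": [122,-383,0],"twist": 0,"claw": 1},
    {"linear": [122,-383,0],"twist": 0,"claw": 1},
    {"linear": [122,-383,0],"twist": 0,"claw": 1},
    {"linear": [122,-383,0],"twist": 0,"claw": 1},
    {"linear": [122,-383,0],"twist": 0,"claw": 1},
    {"linear": [122,-383,0],"twist": 0,"claw": 1},
    {"linear": [122,-383,0],"twist": 0,"claw": 1},
    {"linear": [122,-383,0],"twist": 0,"claw": 1},
  ],
)

```text
clock: 2.1
position: [0.4808, -0.2392, 0.2512]
ee_rot: [-0.001, 0.096, 0.995, 0.001]
contact_force: [0.5, -0.1, 0.4]
width: 0.0856
gripper_force: 0.0
```

```bash
cat > snap.py <<'E'
import sys,cv2,pickle
from rig import eyes,sensors
n=sys.argv[1]; m=eyes.camera_model('wrist'); im=eyes.get_image('wrist')[:,:,::-1]
cv2.imwrite(f'pics/{n}.png',cv2.resize(im,None,fx=1.25,fy=1.25,interpolation=cv2.INTER_CUBIC)); cv2.imwrite(f'pics/{n}_raw.png',im)
pickle.dump(m,open(f'pics/{n}.pkl','wb'))
s=sensors.get_state(); print({k:s[k] for k in('clock','position','ee_rot','qpos')})
E
python3 snap.py w1
```

```text
{'clock': 2.15, 'position': array([ 0.48030172, -0.23801774,  0.25146266]), 'ee_rot': array([-8.92510938e-04,  9.50175411e-02,  9.95474517e-01,  1.16449737e-03]), 'qpos': array([-5.90718091e-01,  2.13327145e-01,  1.56849438e+00,  1.22653346e-03,
        1.36244906e+00, -1.97144732e+00])}
```

View pics/w1.png

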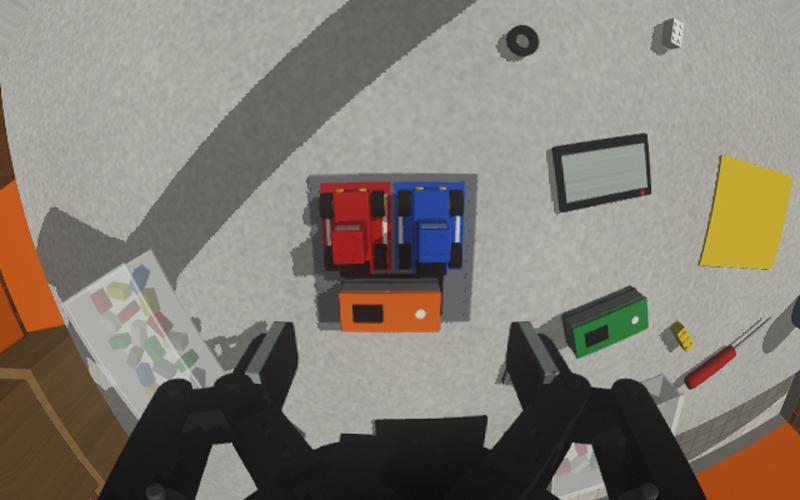

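The wrist view shows everything: red rover at (352,225), blue at (430,225), flat pack at (390,311), charged pack at (608,323), charger at (602,172), mat at (745,213). One enlarged crop for edges.

```bash
python3 - <<'E'
import cv2
a=cv2.imread('pics/w1_raw.png')[130:280,240:390]; cv2.imwrite('pics/w1c.png',cv2.resize(a,None,fx=4,fy=4,interpolation=cv2.INTER_CUBIC))
E
```

```text
(no output)
```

View pics/w1c.png

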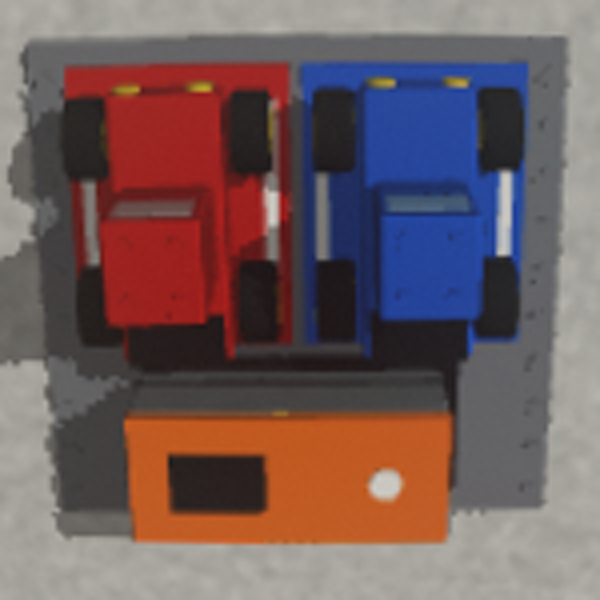

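```bash
cat >> h.py <<'E'
import pickle
def load(n): _c[n]=pickle.load(open(f'pics/{n}.pkl','rb'))
_p0=proj
def proj(n,X):
    if not n.startswith('w'): return _p0(n,X)
    m=cam(n); c=np.asarray(X)@m['R'].T+m['t']; h=np.hypot(c[:,0],c[:,1]); k=m['intrinsics'][0,0]*np.arctan2(h,c[:,2])/h
    return c[:,:2]*k[:,None]+m['intrinsics'][:2,2]
def ground(n,u,z):
    m=cam(n); K=m['intrinsics']; v=(np.array(u)-K[:2,2])/K[0,0]
    if n.startswith('w'): t=np.hypot(*v); v=v*np.tan(t)/t
    d=m['R'].T@[v[0],v[1],1]; C=-m['R'].T@m['t']; return C+d*(z-C[2])/d[2]
def show(n,items):
    out={}
    for k,(px,z,lx,ly) in items.items():
        p,e=fit({n:px},lx,ly,z,ground(n,np.mean(px,0),z)); out[k]=p
        print(k,np.round(p[:2]*1000,1),'x-dim axis',np.round(np.degrees(p[2]),1),'px',round(e,2))
    return out
E
python3 - <<'E'
from h import *
load('w1')
C=lambda *p:[((a+.5)/4-.5+240,(b+.5)/4-.5+130) for a,b in p]
W=lambda *p:[((a+.5)/1.25-.5,(b+.5)/1.25-.5) for a,b in p]
show('w1',{'red':(C((103,217),(203,215),(208,322),(107,326)),.072,.030,.028),
'blue':(C((381,214),(482,214),(479,319),(380,322)),.072,.030,.028),
'flat':(C((126,418),(452,412),(447,541),(135,544)),.044,.044,.1),
'board':(C((25,43),(567,38),(543,508),(58,535)),.004,.165,.17),
'redbay':(C((65,67),(291,64),(291,345)),.006,.092,.07),
'bluebay':(C((301,64),(527,64),(522,343)),.006,.092,.07),
'charged':(W((568,329),(644,292),(649,321),(577,357)),.04,.044,.1),
'charger':(W((551,147),(646,134),(651,193),(561,211)),.008,.07,.12),
'mat':(W((722,155),(792,177),(773,269),(699,264)),.003,.15,.19)})
E
```

```text
red [ 490.8 -287.4] x-dim axis -10.3 px 0.63
blue [ 504.  -215.6] x-dim axis -10.3 px 0.74
flat [ 573.4 -268.7] x-dim axis -10.1 px 0.66
board [ 528.1 -257.9] x-dim axis -10.1 px 2.54
redbay [ 491.9 -288.3] x-dim axis -11.2 px 0.14
bluebay [ 505.9 -215.4] x-dim axis -9.9 px 0.39
charged [646.8 -29.2] x-dim axis 13.8 px 0.75
charger [478.  -17.6] x-dim axis 1.4 px 1.12
mat [572.7 246. ] x-dim axis -14.2 px 1.04
```

Call:
drive_tool(
  squeeze=40,
  deltas=[
    {"linear": [11,-47,-40],"twist": 0.7,"claw": 0.6},
    {"linear": [11,-47,-80],"twist": 0.7,"claw": 0.6},
    {"linear": [11,-47,-120],"twist": 0.7,"claw": 0.6},
    {"linear": [11,-47,-120],"twist": 0.7,"claw": 0.6},
    {"linear": [11,-47,-120],"twist": 0.7,"claw": 0.6},
    {"linear": [11,-47,-120],"twist": 0.7,"claw": 0.6},
  ],
)

```text
clock: 2.65
position: [0.4911, -0.2845, 0.1322]
ee_rot: [-0.001, 0.088, 0.996, 0.001]
contact_force: [0.6, 0.1, -0.1]
width: 0.0511
gripper_force: 0.0
```

```bash
python3 snap.py w2
```

```text
{'clock': 2.7, 'position': array([ 0.49192802, -0.28534983,  0.13353086]), 'ee_rot': array([ 7.67378285e-04,  8.84503942e-02,  9.96080270e-01, -1.84521435e-04]), 'qpos': array([-6.48284327e-01,  3.46778640e-01,  1.68663609e+00,  5.61547735e-04,
        1.10668149e+00, -2.04219932e+00])}
```

View pics/w2.png

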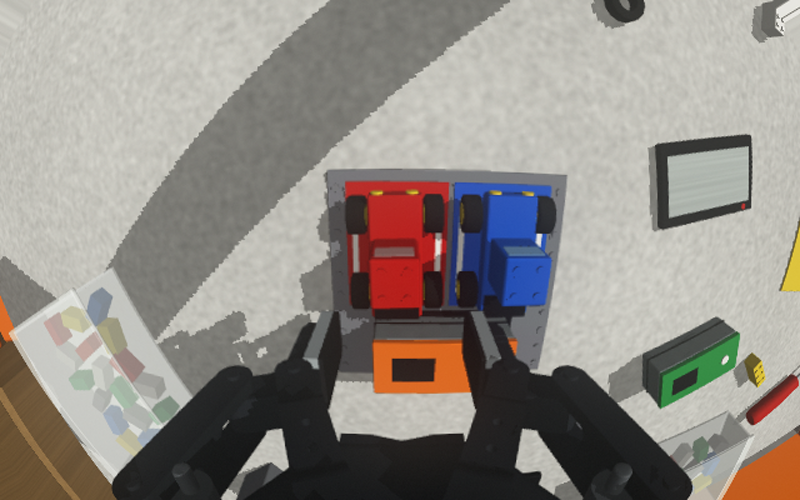

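```bash
python3 - <<'E'
from h import *
load('w2')
W=lambda *p:[((a+.5)/1.25-.5,(b+.5)/1.25-.5) for a,b in p]
show('w2',{'red':(W((369,257),(422,256),(421,308),(372,309)),.072,.030,.028),
'blue':(W((490,257),(545,254),(549,304),(497,307)),.072,.030,.028),
'charged':(W((656,379),(735,334),(740,359),(663,407)),.04,.044,.1),
'charger':(W((656,144),(750,136),(752,208),(663,227)),.008,.07,.12)})
print(np.round(ground('w2',W((401.5,282))[0],.072)*1000))
E
```

```text
red [ 490.9 -287.7] x-dim axis -9.2 px 0.63
blue [ 502.3 -219.6] x-dim axis 87.2 px 3.23
charged [649.8 -28.8] x-dim axis 15.3 px 3.85
charger [477.8 -17.5] x-dim axis 1.2 px 2.15
[ 491. -285.   72.]
```

Call:
drive_tool(
  deltas=[
    {"linear": [0,-0.5,-30],"twist": 0,"claw": 0.6},
    {"linear": [0,-0.5,-55],"twist": 0,"claw": 0.6},
    {"linear": [0,-0.5,-70],"twist": 0,"claw": 0.6},
    {"linear": [0,-0.5,-78],"twist": 0,"claw": 0.6},
    {"linear": [0,-0.5,-82],"twist": 0,"claw": 0.6},
    {"linear": [0,-0.5,-82],"twist": 0,"claw": 0.6},
    {"linear": [0,-0.5,-82],"twist": 0,"claw": 0.2},
    {"linear": [0,-0.5,-82],"twist": 0,"claw": 0.2},
    {"linear": [0,-0.5,-82],"twist": 0,"claw": 0.2},
    {"linear": [0,-0.5,-82],"twist": 0,"claw": 0.2},
    {"linear": [0,-0.5,-82],"twist": 0,"claw": 0.2},
    {"linear": [0,-0.5,-82],"twist": 0,"claw": 0.2},
  ],
)

```text
clock: 3.7
position: [0.4921, -0.2877, 0.052]
ee_rot: [0.001, 0.089, 0.996, -0.001]
contact_force: [0.1, 0.3, 5.7]
width: 0.0274
gripper_force: 40.9
```

Call:
drive_tool(
  deltas=[
    {"linear": [0,0,10],"twist": 0,"claw": 0.2},
    {"linear": [0,0,35],"twist": 0,"claw": 0.2},
    {"linear": [0,0,70],"twist": 0,"claw": 0.2},
    {"linear": [0,10,100],"twist": 0,"claw": 0.2},
    {"linear": [5,40,120],"twist": 0,"claw": 0.2},
    {"linear": [10,80,120],"twist": 0,"claw": 0.2},
    {"linear": [16,120,120],"twist": -1,"claw": 0.2},
    {"linear": [22,160,120],"twist": -2,"claw": 0.2},
    {"linear": [28,200,120],"twist": -3,"claw": 0.2},
    {"linear": [34,240,120],"twist": -4,"claw": 0.2},
    {"linear": [40,280,120],"twist": -4,"claw": 0.2},
    {"linear": [45,300,120],"twist": -4,"claw": 0.2},
  ],
)

```text
clock: 4.7
position: [0.5352, 0.0173, 0.1707]
ee_rot: [-0.0, 0.123, 0.992, 0.001]
contact_force: [0.0, -0.6, -0.9]
width: 0.0272
gripper_force: 40.2
```

Call:
drive_tool(
  deltas=[
    {"linear": [7,40,0],"twist": 0,"claw": 0.2},
    {"linear": [14,80,0],"twist": 0,"claw": 0.2},
    {"linear": [21,120,0],"twist": 0,"claw": 0.2},
    {"linear": [28,160,0],"twist": 0,"claw": 0.2},
    {"linear": [35,200,0],"twist": 0,"claw": 0.2},
    {"linear": [42,240,0],"twist": 0,"claw": 0.2},
    {"linear": [49,280,0],"twist": 0,"claw": 0.2},
    {"linear": [49,280,-40],"twist": 0,"claw": 0.2},
    {"linear": [49,280,-80],"twist": 0,"claw": 0.2},
    {"linear": [49,280,-100],"twist": 0,"claw": 0.2},
    {"linear": [49,280,-110],"twist": 0,"claw": 0.2},
    {"linear": [49,280,-110],"twist": 0,"claw": 0.2},
  ],
)

```text
clock: 5.7
position: [0.5831, 0.2922, 0.0576]
ee_rot: [-0.003, 0.124, 0.992, -0.001]
contact_force: [-0.4, -0.4, -1.7]
width: 0.0276
gripper_force: 40.5
```

Call:
drive_tool(
  deltas=[
    {"linear": [0,0,-4],"twist": 0,"claw": 0.2},
    {"linear": [0,0,-7],"twist": 0,"claw": 0.2},
    {"linear": [0,0,-10],"twist": 0,"claw": 0.2},
    {"linear": [0,0,-10],"twist": 0,"claw": 0.2},
  ],
)

```text
clock: 6.03
position: [0.5856, 0.2929, 0.0513]
ee_rot: [0.001, 0.124, 0.992, 0.0]
contact_force: [-0.1, 0.5, -2.1]
width: 0.0279
gripper_force: 40.5
```

Call:
drive_tool(
  deltas=[
    {"linear": [0,0,-1.5],"twist": 0,"claw": 0.2},
    {"linear": [0,0,-2.5],"twist": 0,"claw": 0.2},
    {"linear": [0,0,-3],"twist": 0,"claw": 0.2},
    {"linear": [0,0,-3],"twist": 0,"claw": 0.2},
  ],
)

```text
clock: 6.37
position: [0.5856, 0.2931, 0.049]
ee_rot: [0.001, 0.124, 0.992, 0.0]
contact_force: [-1.4, -0.6, 4.8]
width: 0.0276
gripper_force: 41.5
```

Call:
drive_tool(
  deltas=[
    {"linear": [0,0,0],"twist": 0,"claw": 0.6},
    {"linear": [0,0,0],"twist": 0,"claw": 0.6},
    {"linear": [0,0,0],"twist": 0,"claw": 0.6},
    {"linear": [0,0,5],"twist": 0,"claw": 0.6},
    {"linear": [0,0,30],"twist": 0,"claw": 0.6},
    {"linear": [0,0,65],"twist": 0,"claw": 0.6},
    {"linear": [0,0,100],"twist": 0,"claw": 0.6},
    {"linear": [-5,-40,110],"twist": 2,"claw": 0.6},
    {"linear": [-12,-80,110],"twist": 4,"claw": 0.6},
    {"linear": [-18,-120,110],"twist": 4,"claw": 0.6},
    {"linear": [-24,-160,110],"twist": 4,"claw": 0.6},
    {"linear": [-30,-200,110],"twist": 4,"claw": 0.6},
  ],
)

```text
clock: 7.37
position: [0.5545, 0.0915, 0.1579]
ee_rot: [0.0, 0.089, 0.996, 0.0]
contact_force: [0.6, -0.2, -0.3]
width: 0.0512
gripper_force: 0.0
```

Call:
drive_tool(
  deltas=[
    {"linear": [-7,-41,0],"twist": 0,"claw": 0.6},
    {"linear": [-14,-82,0],"twist": 0,"claw": 0.6},
    {"linear": [-21,-123,0],"twist": 0,"claw": 0.6},
    {"linear": [-28,-164,0],"twist": 0,"claw": 0.6},
    {"linear": [-35,-205,0],"twist": 0,"claw": 0.6},
    {"linear": [-42,-246,0],"twist": 0,"claw": 0.6},
    {"linear": [-48,-287,0],"twist": 0,"claw": 0.6},
    {"linear": [-50,-308,0],"twist": 0,"claw": 0.6},
    {"linear": [-50,-308,-20],"twist": 0,"claw": 0.6},
    {"linear": [-50,-308,-20],"twist": 0,"claw": 0.6},
    {"linear": [-50,-308,-20],"twist": 0,"claw": 0.6},
  ],
)

```text
clock: 8.28
position: [0.504, -0.2147, 0.1367]
ee_rot: [-0.001, 0.09, 0.996, 0.001]
contact_force: [-0.0, 1.2, -0.5]
width: 0.0511
gripper_force: 0.0
```

```bash
python3 snap.py w3
```

```text
{'clock': 8.3333, 'position': array([ 0.50478217, -0.21451844,  0.13737662]), 'ee_rot': array([-4.66350033e-04,  8.93244616e-02,  9.96002362e-01,  4.66794799e-04]), 'qpos': array([-5.29011327e-01,  3.16851750e-01,  1.72313104e+00,  5.01883614e-04,
        1.10285124e+00, -1.92114692e+00])}
```

View pics/w3.png

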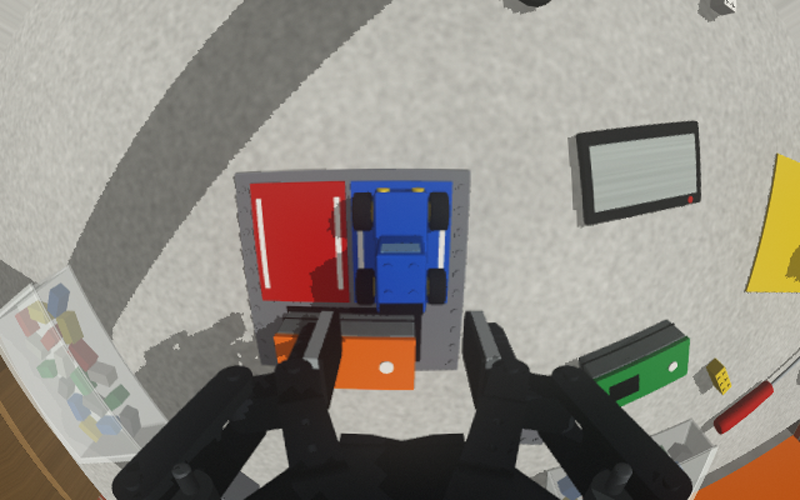

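Call:
drive_tool(
  deltas=[
    {"linear": [0,0,-35],"twist": 0,"claw": 0.6},
    {"linear": [0,0,-60],"twist": 0,"claw": 0.6},
    {"linear": [0,0,-75],"twist": 0,"claw": 0.6},
    {"linear": [0,0,-83],"twist": 0,"claw": 0.6},
    {"linear": [0,0,-87],"twist": 0,"claw": 0.6},
    {"linear": [0,0,-87],"twist": 0,"claw": 0.6},
    {"linear": [0,0,-87],"twist": 0,"claw": 0.2},
    {"linear": [0,0,-87],"twist": 0,"claw": 0.2},
    {"linear": [0,0,-87],"twist": 0,"claw": 0.2},
    {"linear": [0,0,-87],"twist": 0,"claw": 0.2},
    {"linear": [0,0,-87],"twist": 0,"claw": 0.2},
    {"linear": [0,0,-87],"twist": 0,"claw": 0.2},
  ],
)

```text
clock: 9.33
position: [0.5061, -0.2154, 0.0517]
ee_rot: [0.001, 0.089, 0.996, -0.0]
contact_force: [0.9, 1.2, 7.0]
width: 0.0274
gripper_force: 42.1
```

Call:
drive_tool(
  deltas=[
    {"linear": [0,0,10],"twist": 0,"claw": 0.2},
    {"linear": [0,0,35],"twist": 0,"claw": 0.2},
    {"linear": [0,0,70],"twist": 0,"claw": 0.2},
    {"linear": [0,10,100],"twist": 0,"claw": 0.2},
    {"linear": [5,40,120],"twist": 0,"claw": 0.2},
    {"linear": [10,80,120],"twist": 0,"claw": 0.2},
    {"linear": [16,120,120],"twist": -1,"claw": 0.2},
    {"linear": [22,160,120],"twist": -2,"claw": 0.2},
    {"linear": [28,200,120],"twist": -3,"claw": 0.2},
    {"linear": [34,240,120],"twist": -4,"claw": 0.2},
    {"linear": [40,280,120],"twist": -4,"claw": 0.2},
    {"linear": [45,315,120],"twist": -4,"claw": 0.2},
  ],
)

```text
clock: 10.33
position: [0.5495, 0.1023, 0.1706]
ee_rot: [-0.0, 0.124, 0.992, 0.0]
contact_force: [0.1, 0.3, -0.8]
width: 0.0278
gripper_force: 41.1
```

Call:
drive_tool(
  deltas=[
    {"linear": [5,40,0],"twist": 0,"claw": 0.2},
    {"linear": [9,80,0],"twist": 0,"claw": 0.2},
    {"linear": [11,100,0],"twist": 0,"claw": 0.2},
    {"linear": [11,100,-20],"twist": 0,"claw": 0.2},
    {"linear": [11,100,-60],"twist": 0,"claw": 0.2},
    {"linear": [11,100,-90],"twist": 0,"claw": 0.2},
    {"linear": [11,100,-110],"twist": 0,"claw": 0.2},
    {"linear": [11,100,-117],"twist": 0,"claw": 0.2},
    {"linear": [11,100,-120],"twist": 0,"claw": 0.2},
    {"linear": [11,100,-121.5],"twist": 0,"claw": 0.2},
    {"linear": [11,100,-123],"twist": 0,"claw": 0.2},
    {"linear": [11,100,-123],"twist": 0,"claw": 0.2},
  ],
)

```text
clock: 11.33
position: [0.5623, 0.2001, 0.0489]
ee_rot: [0.002, 0.124, 0.992, 0.001]
contact_force: [0.0, 0.8, -2.9]
width: 0.0276
gripper_force: 41.2
```

Call:
drive_tool(
  deltas=[
    {"linear": [0,0,0],"twist": 0,"claw": 0.2},
    {"linear": [0,0,-1],"twist": 0,"claw": 0.2},
    {"linear": [0,0,-1],"twist": 0,"claw": 0.2},
  ],
)

```text
clock: 11.58
position: [0.5621, 0.2001, 0.0487]
ee_rot: [0.002, 0.124, 0.992, 0.001]
contact_force: [-1.4, -0.3, 7.5]
width: 0.0275
gripper_force: 42.3
```

Call:
drive_tool(
  deltas=[
    {"linear": [0,0,0],"twist": 0,"claw": 0.6},
    {"linear": [0,0,0],"twist": 0,"claw": 0.6},
    {"linear": [0,0,0],"twist": 0,"claw": 0.6},
    {"linear": [0,0,5],"twist": 0,"claw": 0.6},
    {"linear": [0,0,30],"twist": 0,"claw": 0.6},
    {"linear": [0,0,65],"twist": 0,"claw": 0.6},
    {"linear": [0,0,100],"twist": 0,"claw": 0.6},
    {"linear": [0,-20,130],"twist": -5,"claw": 0.8},
    {"linear": [0,-60,140],"twist": -12,"claw": 1},
    {"linear": [0,-100,150],"twist": -19,"claw": 1},
    {"linear": [0,-140,160],"twist": -26,"claw": 1},
    {"linear": [0,-180,170],"twist": -33,"claw": 1},
  ],
)

```text
clock: 12.58
position: [0.5607, 0.0185, 0.2174]
ee_rot: [0.0, 0.403, 0.915, 0.0]
contact_force: [0.4, -0.5, 0.1]
width: 0.0857
gripper_force: 0.0
```

Call:
drive_tool(
  deltas=[
    {"linear": [0,-40,5],"twist": -7,"claw": 1},
    {"linear": [0,-80,10],"twist": -14,"claw": 1},
    {"linear": [0,-120,15],"twist": -21,"claw": 1},
    {"linear": [0,-160,15],"twist": -28,"claw": 1},
    {"linear": [0,-200,15],"twist": -35,"claw": 1},
    {"linear": [-5,-220,15],"twist": -42,"claw": 1},
    {"linear": [-5,-220,15],"twist": -49,"claw": 1},
    {"linear": [-5,-220,15],"twist": -53,"claw": 1},
    {"linear": [-5,-220,15],"twist": -53,"claw": 1},
    {"linear": [-5,-220,15],"twist": -53,"claw": 1},
    {"linear": [-5,-220,15],"twist": -53,"claw": 1},
  ],
)

```text
clock: 13.5
position: [0.556, -0.1998, 0.2315]
ee_rot: [0.0, 0.767, 0.642, 0.0]
contact_force: [0.4, 0.5, -1.2]
width: 0.0854
gripper_force: 0.0
```

```bash
python3 snap.py w4
```

```text
{'clock': 13.55, 'position': array([ 0.5560867 , -0.19965986,  0.23144609]), 'ee_rot': array([7.27879780e-05, 7.66863008e-01, 6.41810814e-01, 3.64875221e-05]), 'qpos': array([-4.62445555e-01,  3.05686174e-01,  1.48893613e+00,  8.87792321e-06,
        1.34680774e+00, -2.85365736e-01])}
```

View pics/w4.png

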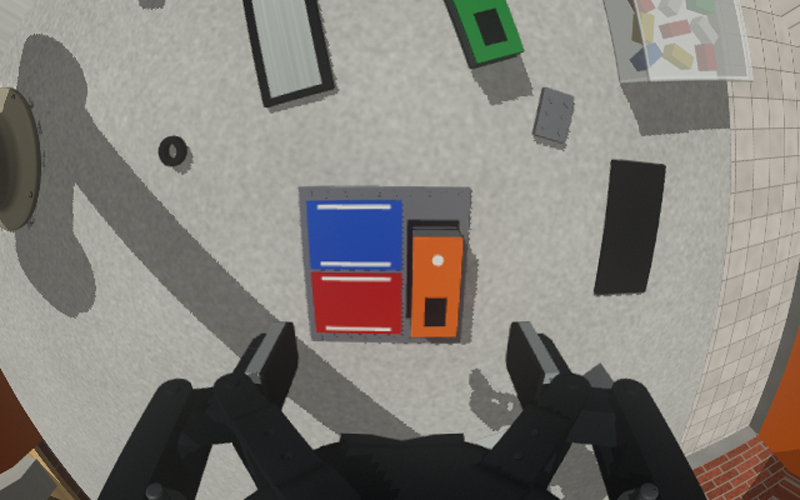

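```bash
cat >> h.py <<'E'
import cv2
HSV={'orange':((6,150,120),(18,255,255)),'green':((50,100,50),(80,255,255)),'blue':((108,130,60),(125,255,255)),'red':((0,160,70),(4,255,255)),'yellow':((22,150,80),(32,255,255)),'black':((0,0,0),(180,255,60))}
def blob(n,col,z,near=None,roi=None):
    """world-plane minAreaRect of biggest blob of a colour"""
    im=cv2.imread(f'pics/{n}_raw.png'); mk=cv2.inRange(cv2.cvtColor(im,cv2.COLOR_BGR2HSV),*map(np.array,HSV[col]))
    if roi: b=np.zeros_like(mk); x0,y0,x1,y1=roi; b[y0:y1,x0:x1]=mk[y0:y1,x0:x1]; mk=b
    cs,_=cv2.findContours(mk,cv2.RETR_EXTERNAL,cv2.CHAIN_APPROX_NONE); c=max(cs,key=cv2.contourArea)[:,0].astype(float)
    G=np.array([ground(n,u,z)[:2]*1000 for u in c],np.float32)
    (x,y),(w,h),a=cv2.minAreaRect(G)
    print(n,col,'c',round(x,1),round(y,1),'size',round(w,1),round(h,1),'ang',round(a,1)); return x,y,a
E
python3 - <<'E'
from h import *
load('w4');load('w3');load('w1')
blob('w4','orange',.044);blob('w4','blue',.006,roi=(230,150,340,280));blob('w4','red',.006,roi=(230,150,340,280))
blob('w3','red',.006,roi=(190,140,285,250))
blob('w4','green',.04)
blob('w3','green',.04)
blob('w1','green',.04)
blob('w1','orange',.044,roi=(250,200,380,280))
blob('w1','yellow',.003,roi=(550,100,640,240))
W=lambda *p:[((a+.5)/1.25-.5,(b+.5)/1.25-.5) for a,b in p]
show('w3',{'charger':(W((576,134),(698,121),(700,200),(584,225)),.008,.07,.12)})
show('w4',{'charger':(W((336,90),(264,107)),.008,.07,.12)})
E
```

```text
w4 orange c 574.7 -267.7 size 100.2 43.8 ang 79.4
w4 blue c 505.9 -215.2 size 70.0 91.6 ang 79.9
w4 red c 492.3 -288.0 size 68.9 90.7 ang 79.3
w3 red c 491.7 -288.3 size 69.3 91.5 ang 79.2
w4 green c 655.8 -46.3 size 43.7 58.7 ang 9.3
w3 green c 649.3 -27.7 size 47.7 98.7 ang 9.6
w1 green c 650.5 -27.7 size 46.0 98.9 ang 9.1
w1 orange c 572.6 -269.2 size 99.3 45.0 ang 79.2
w1 yellow c 572.3 243.6 size 189.2 148.6 ang 75.8
charger [478.1 -18.1] x-dim axis 1.5 px 1.23
charger [ 481.5 -136.8] x-dim axis -0.8 px 0.04
```

Call:
drive_tool(
  squeeze=60,
  deltas=[
    {"linear": [8,-30,-20],"twist": 0,"claw": 1},
    {"linear": [18.5,-60,-50],"twist": 0,"claw": 1},
    {"linear": [18.5,-67.5,-90],"twist": 0,"claw": 1},
    {"linear": [18.5,-67.5,-130],"twist": 0,"claw": 1},
    {"linear": [18.5,-67.5,-165],"twist": 0,"claw": 1},
    {"linear": [18.5,-67.5,-190],"twist": 0,"claw": 1},
    {"linear": [18.5,-67.5,-200],"twist": 0,"claw": 1},
    {"linear": [18.5,-67.5,-206],"twist": 0,"claw": 1},
    {"linear": [18.5,-67.5,-206],"twist": 0,"claw": 1},
    {"linear": [18.5,-67.5,-206],"twist": 0,"claw": 0.7},
    {"linear": [18.5,-67.5,-206],"twist": 0,"claw": 0.4},
    {"linear": [18.5,-67.5,-206],"twist": 0,"claw": 0.4},
  ],
)

```text
clock: 14.55
position: [0.5758, -0.2682, 0.0273]
ee_rot: [0.002, 0.767, 0.641, 0.001]
contact_force: [0.0, 0.2, 0.9]
width: 0.0519
gripper_force: 0.0
```

Call:
drive_tool(
  deltas=[
    {"linear": [0,0,0],"twist": 0,"claw": 0.4},
    {"linear": [0,0,0],"twist": 0,"claw": 0.4},
    {"linear": [0,0,0],"twist": 0,"claw": 0.4},
  ],
)

```text
clock: 14.8
position: [0.5758, -0.2682, 0.0273]
ee_rot: [0.002, 0.767, 0.641, 0.001]
contact_force: [0.6, -0.2, 7.2]
width: 0.0424
gripper_force: 63.7
```

Call:
drive_tool(
  deltas=[
    {"linear": [0,0,8],"twist": 0,"claw": 0.4},
    {"linear": [0,0,30],"twist": 0,"claw": 0.4},
    {"linear": [0,0,65],"twist": 0,"claw": 0.4},
    {"linear": [0,5,100],"twist": 0,"claw": 0.4},
    {"linear": [-5,30,125],"twist": 2,"claw": 0.4},
    {"linear": [-15,65,140],"twist": 4,"claw": 0.4},
    {"linear": [-27,100,155],"twist": 6,"claw": 0.4},
    {"linear": [-39,135,170],"twist": 8,"claw": 0.4},
    {"linear": [-51,170,185],"twist": 10,"claw": 0.4},
    {"linear": [-63,205,200],"twist": 12,"claw": 0.4},
    {"linear": [-75,240,206],"twist": 12,"claw": 0.4},
    {"linear": [-85,275,206],"twist": 12,"claw": 0.4},
  ],
)

```text
clock: 15.8
position: [0.4886, 0.0089, 0.2332]
ee_rot: [0.001, 0.696, 0.718, 0.001]
contact_force: [0.6, -0.3, -3.2]
width: 0.0435
gripper_force: 62.8
```

Call:
drive_tool(
  deltas=[
    {"linear": [-5,25,0],"twist": 0,"claw": 0.4},
    {"linear": [-9,43,0],"twist": 0,"claw": 0.4},
    {"linear": [-9,43,0],"twist": 0,"claw": 0.4},
    {"linear": [-9,43,0],"twist": 0,"claw": 0.4},
    {"linear": [-9,43,0],"twist": 0,"claw": 0.4},
    {"linear": [-9,43,0],"twist": 0,"claw": 0.4},
  ],
)

```text
clock: 16.3
position: [0.4806, 0.0496, 0.2312]
ee_rot: [0.0, 0.697, 0.718, -0.0]
contact_force: [0.6, -0.6, -3.7]
width: 0.0428
gripper_force: 62.8
```

```bash
python3 snap.py w5
```

```text
{'clock': 16.35, 'position': array([0.48068056, 0.04952065, 0.23118558]), 'ee_rot': array([ 4.39121726e-05,  6.96702615e-01,  7.17360022e-01, -2.49421679e-04]), 'qpos': array([-4.11389347e-02,  1.44533424e-01,  1.70839690e+00, -4.48067444e-04,
        1.28892943e+00, -7.02292730e-02])}
```

View pics/w5.png

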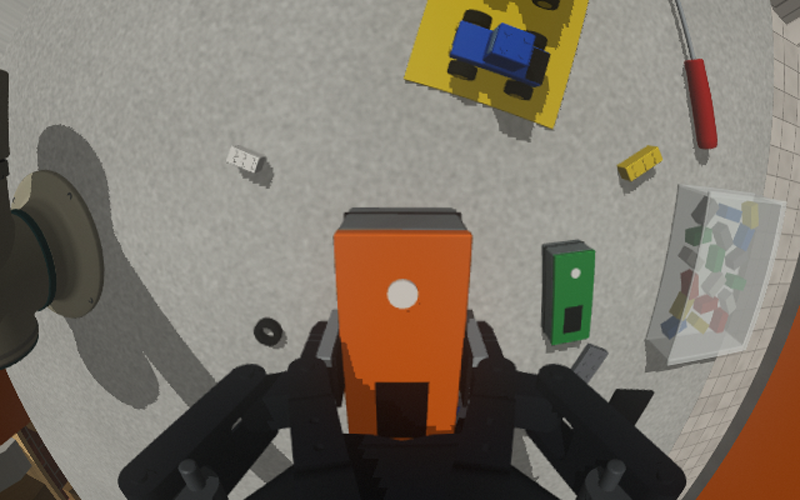

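Call:
drive_tool(
  deltas=[
    {"linear": [0,-40,0],"twist": 0,"claw": 0.4},
    {"linear": [0,-80,0],"twist": 0,"claw": 0.4},
    {"linear": [0,-120,0],"twist": 0,"claw": 0.4},
    {"linear": [0,-160,0],"twist": 0,"claw": 0.4},
    {"linear": [0,-175,0],"twist": 0,"claw": 0.4},
    {"linear": [0,-175,0],"twist": 0,"claw": 0.4},
    {"linear": [0,-175,0],"twist": 0,"claw": 0.4},
    {"linear": [0,-175,0],"twist": 0,"claw": 0.4},
  ],
)

```text
clock: 17.02
position: [0.4802, -0.1245, 0.231]
ee_rot: [-0.001, 0.697, 0.717, 0.0]
contact_force: [0.0, -0.5, -2.6]
width: 0.0434
gripper_force: 62.7
```

```bash
python3 snap.py w6; python3 - <<'E'
from h import *
load('w5');load('w6')
blob('w5','green',.04);blob('w6','green',.04);blob('w6','black',.008,roi=(230,20,420,160))
E
```

```text
{'clock': 17.0667, 'position': array([ 0.48025206, -0.12397252,  0.2311174 ]), 'ee_rot': array([-5.40028588e-04,  6.96262491e-01,  7.17787036e-01,  1.53550956e-04]), 'qpos': array([-3.93498408e-01,  1.64205935e-01,  1.68399218e+00,  7.09816596e-04,
        1.29428598e+00, -4.24133977e-01])}
w5 green c 651.8 -24.0 size 43.9 100.9 ang 9.2
w6 green c 651.7 -25.9 size 44.7 98.6 ang 9.4
w6 black c 478.9 -16.0 size 68.5 117.6 ang 2.0
```

View pics/w6.png

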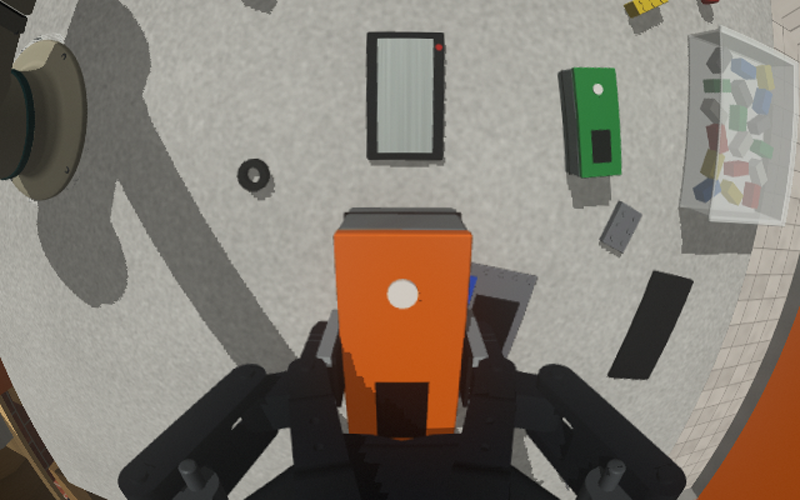

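Call:
drive_tool(
  deltas=[
    {"linear": [0,40,0],"twist": 0,"claw": 0.4},
    {"linear": [-1,80,-20],"twist": 0,"claw": 0.4},
    {"linear": [-1,109,-50],"twist": 0,"claw": 0.4},
    {"linear": [-1,109,-90],"twist": 0,"claw": 0.4},
    {"linear": [-1,109,-130],"twist": 0,"claw": 0.4},
    {"linear": [-1,109,-165],"twist": 0,"claw": 0.4},
    {"linear": [-1,109,-185],"twist": 0,"claw": 0.4},
    {"linear": [-1,109,-194],"twist": 0,"claw": 0.4},
    {"linear": [-1,109,-194],"twist": 0,"claw": 0.4},
    {"linear": [-1,109,-194],"twist": 0,"claw": 0.4},
  ],
)

```text
clock: 17.9
position: [0.4803, -0.0151, 0.0379]
ee_rot: [0.0, 0.696, 0.718, 0.0]
contact_force: [0.4, 0.4, -2.2]
width: 0.0431
gripper_force: 62.5
```

Call:
drive_tool(
  deltas=[
    {"linear": [0,-1,-3],"twist": 0,"claw": 0.4},
    {"linear": [0,-1,-5],"twist": 0,"claw": 0.4},
    {"linear": [0,-1,-6.5],"twist": 0,"claw": 0.4},
    {"linear": [0,-1,-7.5],"twist": 0,"claw": 0.4},
    {"linear": [0,-1,-7.5],"twist": 0,"claw": 0.4},
  ],
)

```text
clock: 18.32
position: [0.4803, -0.0168, 0.0313]
ee_rot: [0.001, 0.696, 0.718, 0.001]
contact_force: [-1.7, 0.3, 5.6]
width: 0.043
gripper_force: 63.5
```

Call:
drive_tool(
  deltas=[
    {"linear": [0,0,0],"twist": 0,"claw": 0.7},
    {"linear": [0,0,0],"twist": 0,"claw": 0.8},
    {"linear": [0,0,0],"twist": 0,"claw": 0.9},
    {"linear": [0,0,2],"twist": 0,"claw": 1},
    {"linear": [0,0,25],"twist": 0,"claw": 1},
    {"linear": [0,0,60],"twist": 0,"claw": 1},
    {"linear": [0,-15,100],"twist": 0,"claw": 1},
    {"linear": [0,-50,140],"twist": 0,"claw": 1},
    {"linear": [0,-85,180],"twist": 0,"claw": 1},
    {"linear": [0,-108,201],"twist": 0,"claw": 1},
    {"linear": [0,-108,201],"twist": 0,"claw": 1},
    {"linear": [0,-108,201],"twist": 0,"claw": 1},
  ],
)

```text
clock: 19.32
position: [0.4813, -0.1272, 0.2336]
ee_rot: [0.003, 0.697, 0.717, 0.001]
contact_force: [0.2, 0.2, 0.8]
width: 0.0851
gripper_force: 0.0
```

```bash
python3 snap.py w7; python3 - <<'E'
from h import *
load('w7')
blob('w7','green',.04);blob('w7','orange',.048,roi=(230,20,420,160));blob('w7','black',.008,roi=(230,20,400,160));blob('w7','blue',.006)
im=cv2.imread('pics/w7_raw.png')[10:150,260:400]; cv2.imwrite('pics/w7c.png',cv2.resize(im,None,fx=4,fy=4,interpolation=cv2.INTER_CUBIC))
E
```

```text
{'clock': 19.3667, 'position': array([ 0.47978305, -0.12501835,  0.23123832]), 'ee_rot': array([5.13215362e-04, 6.97097015e-01, 7.16976316e-01, 6.70944312e-04]), 'qpos': array([-3.95968336e-01,  1.62581916e-01,  1.68573388e+00,  9.07217488e-04,
        1.29183004e+00, -4.24332032e-01])}
w7 green c 651.5 -26.1 size 45.2 98.2 ang 9.9
w7 orange c 480.0 -18.3 size 42.9 98.6 ang 1.4
w7 black c 479.1 -15.5 size 68.5 117.1 ang 1.3
w7 blue c 505.7 -215.0 size 70.5 91.7 ang 79.4
```

View pics/w7c.png

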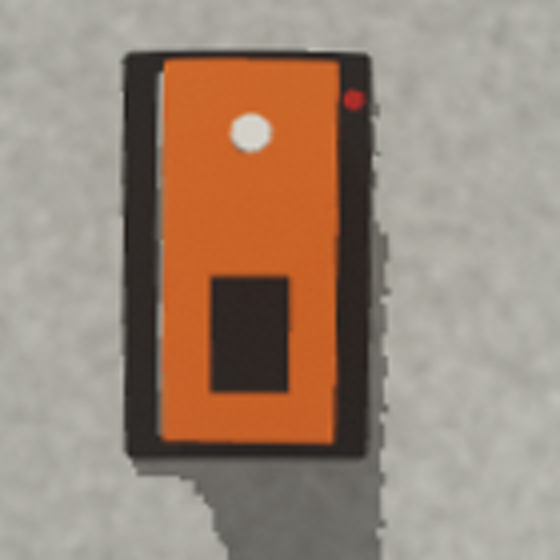

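```bash
python3 - <<'E'
from h import *
load('w7')
C=lambda *p:[((a+.5)/4-.5+260,(b+.5)/4-.5+10) for a,b in p]
show('w7',{'charger':(C((123,53),(372,54),(367,459),(128,458)),.008,.07,.12),
'pack':(C((163,58),(341,61),(334,444),(160,441)),.048,.044,.1)})
E
```

```text
charger [479.3 -15.9] x-dim axis 1.5 px 0.82
pack [479.6 -18.1] x-dim axis 0.8 px 0.4
```

Call:
drive_tool(
  deltas=[
    {"linear": [0,40,0],"twist": 0,"claw": 1},
    {"linear": [0,80,-30],"twist": 0,"claw": 1},
    {"linear": [0,108,-70],"twist": 0,"claw": 1},
    {"linear": [0,108,-110],"twist": 0,"claw": 1},
    {"linear": [0,108,-150],"twist": 0,"claw": 1},
    {"linear": [0,108,-180],"twist": 0,"claw": 1},
    {"linear": [0,108,-195],"twist": 0,"claw": 1},
    {"linear": [0,108,-200],"twist": 0,"claw": 1},
    {"linear": [0,108,-200],"twist": 0,"claw": 0.7},
    {"linear": [0,108,-200],"twist": 0,"claw": 0.4},
    {"linear": [0,108,-200],"twist": 0,"claw": 0.4},
    {"linear": [0,108,-200],"twist": 0,"claw": 0.4},
  ],
)

```text
clock: 20.37
position: [0.4807, -0.0166, 0.0324]
ee_rot: [0.001, 0.696, 0.718, 0.001]
contact_force: [-0.7, 0.6, -2.6]
width: 0.0429
gripper_force: 62.0
```

Call:
drive_tool(
  deltas=[
    {"linear": [0,0,0],"twist": 0,"claw": 0.4},
    {"linear": [0,0,0],"twist": 0,"claw": 0.4},
    {"linear": [0,0,2],"twist": 0,"claw": 0.4},
    {"linear": [0,0,5],"twist": 0,"claw": 0.4},
    {"linear": [0,1,5],"twist": 0,"claw": 0.4},
    {"linear": [0,2.2,5],"twist": 0,"claw": 0.4},
    {"linear": [0,2.2,5],"twist": 0,"claw": 0.4},
    {"linear": [0,2.2,2.5],"twist": 0,"claw": 0.4},
    {"linear": [0,2.2,0.5],"twist": 0,"claw": 0.4},
    {"linear": [0,2.2,-0.5],"twist": 0,"claw": 0.4},
    {"linear": [0,2.2,-0.5],"twist": 0,"claw": 0.4},
  ],
)

```text
clock: 21.28
position: [0.4795, -0.0143, 0.0322]
ee_rot: [0.0, 0.696, 0.718, 0.0]
contact_force: [-4.5, 0.8, 18.4]
width: 0.0431
gripper_force: 64.6
```

Call:
drive_tool(
  deltas=[
    {"linear": [0,0,0],"twist": 0,"claw": 0.6},
    {"linear": [0,0,0],"twist": 0,"claw": 0.8},
    {"linear": [0,0,0],"twist": 0,"claw": 0.8},
    {"linear": [0,0,2],"twist": 0,"claw": 0.8},
    {"linear": [0,0,25],"twist": 0,"claw": 0.8},
    {"linear": [0,0,60],"twist": 0,"claw": 0.8},
    {"linear": [20,0,95],"twist": 4,"claw": 0.8},
    {"linear": [60,-2,110],"twist": 7.75,"claw": 0.8},
    {"linear": [100,-5,110],"twist": 7.75,"claw": 0.8},
    {"linear": [140,-10,110],"twist": 7.75,"claw": 0.8},
    {"linear": [172,-11,110],"twist": 7.75,"claw": 0.8},
    {"linear": [172,-11,110],"twist": 7.75,"claw": 0.8},
  ],
)

```text
clock: 22.28
position: [0.6586, -0.0262, 0.1397]
ee_rot: [0.003, 0.646, 0.763, 0.002]
contact_force: [0.4, 1.2, 0.3]
width: 0.0683
gripper_force: 0.0
```

Call:
drive_tool(
  deltas=[
    {"linear": [0,0,-10],"twist": 0,"claw": 0.8},
    {"linear": [0,0,-45],"twist": 0,"claw": 0.8},
    {"linear": [0,0,-80],"twist": 0,"claw": 0.8},
    {"linear": [0,0,-105],"twist": 0,"claw": 0.8},
    {"linear": [0,0,-113],"twist": 0,"claw": 0.8},
    {"linear": [0,0,-117],"twist": 0,"claw": 0.8},
    {"linear": [0,0,-117],"twist": 0,"claw": 0.6},
    {"linear": [0,0,-117],"twist": 0,"claw": 0.4},
    {"linear": [0,0,-117],"twist": 0,"claw": 0.4},
    {"linear": [0,0,-117],"twist": 0,"claw": 0.4},
    {"linear": [0,0,-117],"twist": 0,"claw": 0.4},
    {"linear": [0,0,-117],"twist": 0,"claw": 0.4},
  ],
)

```text
clock: 23.28
position: [0.6527, -0.0255, 0.0252]
ee_rot: [0.001, 0.646, 0.763, 0.001]
contact_force: [-1.3, 0.3, 6.8]
width: 0.0427
gripper_force: 63.6
```

Call:
drive_tool(
  deltas=[
    {"linear": [0,0,8],"twist": 0,"claw": 0.4},
    {"linear": [0,0,30],"twist": 0,"claw": 0.4},
    {"linear": [0,0,65],"twist": 0,"claw": 0.4},
    {"linear": [-5,-10,95],"twist": 0,"claw": 0.4},
    {"linear": [-15,-40,100],"twist": -4,"claw": 0.4},
    {"linear": [-28,-78,100],"twist": -8,"claw": 0.4},
    {"linear": [-41,-116,100],"twist": -12,"claw": 0.4},
    {"linear": [-54,-154,100],"twist": -16,"claw": 0.4},
    {"linear": [-67,-192,100],"twist": -20,"claw": 0.4},
    {"linear": [-77,-228,100],"twist": -20,"claw": 0.4},
    {"linear": [-79,-239.5,100],"twist": -20,"claw": 0.4},
    {"linear": [-79,-239.5,100],"twist": -20,"claw": 0.4},
  ],
)

```text
clock: 24.28
position: [0.5715, -0.2684, 0.1234]
ee_rot: [0.0, 0.77, 0.638, -0.0]
contact_force: [-0.2, 0.3, -1.2]
width: 0.0429
gripper_force: 62.7
```

Call:
drive_tool(
  deltas=[
    {"linear": [0,0,-15],"twist": 0,"claw": 0.4},
    {"linear": [0,0,-50],"twist": 0,"claw": 0.4},
    {"linear": [0,0,-75],"twist": 0,"claw": 0.4},
    {"linear": [0,0,-86],"twist": 0,"claw": 0.4},
    {"linear": [0,0,-90],"twist": 0,"claw": 0.4},
    {"linear": [0,0,-90],"twist": 0,"claw": 0.4},
    {"linear": [0,0,-90],"twist": 0,"claw": 0.4},
  ],
)

```text
clock: 24.87
position: [0.5737, -0.2648, 0.0345]
ee_rot: [0.001, 0.769, 0.64, 0.0]
contact_force: [0.2, 0.1, -1.4]
width: 0.0432
gripper_force: 62.6
```

Call:
drive_tool(
  deltas=[
    {"linear": [0,0,-2.5],"twist": 0,"claw": 0.4},
    {"linear": [0,0,-4.5],"twist": 0,"claw": 0.4},
    {"linear": [0,0,-5.5],"twist": 0,"claw": 0.4},
    {"linear": [0,0,-6.5],"twist": 0,"claw": 0.4},
    {"linear": [0,0,-6.5],"twist": 0,"claw": 0.4},
  ],
)

```text
clock: 25.28
position: [0.5733, -0.2652, 0.0292]
ee_rot: [0.001, 0.769, 0.639, 0.001]
contact_force: [-1.4, 2.1, 7.8]
width: 0.0432
gripper_force: 63.7
```

Call:
drive_tool(
  deltas=[
    {"linear": [0,0,0],"twist": 0,"claw": 0.6},
    {"linear": [0,0,0],"twist": 0,"claw": 0.8},
    {"linear": [0,0,0],"twist": 0,"claw": 0.8},
    {"linear": [0,0,2],"twist": 0,"claw": 0.8},
    {"linear": [0,0,25],"twist": 0,"claw": 0.8},
    {"linear": [0,0,60],"twist": 0,"claw": 0.8},
    {"linear": [0,-20,95],"twist": 0,"claw": 0.8},
    {"linear": [-5,-50,135],"twist": 0,"claw": 0.8},
    {"linear": [-10,-80,170],"twist": 0,"claw": 0.8},
    {"linear": [-15,-95,204],"twist": 0,"claw": 0.8},
    {"linear": [-20,-95,204],"twist": 0,"claw": 0.8},
    {"linear": [-20,-95,204],"twist": 0,"claw": 0.8},
  ],
)

```text
clock: 26.28
position: [0.5528, -0.3627, 0.2347]
ee_rot: [0.004, 0.77, 0.638, 0.0]
contact_force: [1.4, 0.9, -0.3]
width: 0.0684
gripper_force: 0.0
```

Call:
drive_tool(
  deltas=[
    {"linear": [0,0,0],"twist": 0,"claw": 0.8},
    {"linear": [0,0,0],"twist": 0,"claw": 0.8},
  ],
)

```text
clock: 26.45
position: [0.5519, -0.3584, 0.2288]
ee_rot: [-0.002, 0.769, 0.64, -0.0]
contact_force: [0.1, 0.3, -0.4]
width: 0.0683
gripper_force: 0.0
```

```bash
python3 snap.py w8; python3 - <<'E'
from h import *
load('w8')
blob('w8','green',.044);blob('w8','blue',.006);blob('w8','red',.006,roi=(200,20,420,220))
im=cv2.imread('pics/w8_raw.png')[10:200,220:420]; cv2.imwrite('pics/w8c.png',cv2.resize(im,None,fx=3,fy=3,interpolation=cv2.INTER_CUBIC))
E
```

```text
{'clock': 26.5, 'position': array([ 0.55194962, -0.35813763,  0.2284548 ]), 'ee_rot': array([-2.25023603e-03,  7.68607239e-01,  6.39716992e-01, -1.39117887e-04]), 'qpos': array([-6.81570937e-01,  4.10830217e-01,  1.33337497e+00,  6.08151573e-04,
        1.40185654e+00, -4.99142437e-01])}
w8 green c 572.6 -265.9 size 99.0 43.9 ang 79.4
w8 blue c 506.1 -216.1 size 70.0 91.9 ang 79.4
w8 red c 492.4 -288.5 size 68.9 91.3 ang 79.4
```

View pics/w8c.png

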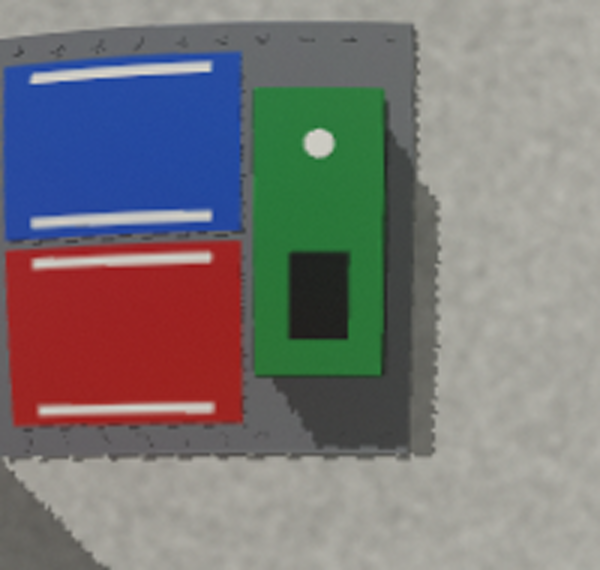

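Call:
drive_tool(
  squeeze=40,
  deltas=[
    {"linear": [0,40,0],"twist": 7,"claw": 0.6},
    {"linear": [0,80,0],"twist": 14,"claw": 0.6},
    {"linear": [0,120,0],"twist": 21,"claw": 0.6},
    {"linear": [0,160,0],"twist": 28,"claw": 0.6},
    {"linear": [0,200,0],"twist": 35,"claw": 0.6},
    {"linear": [0,240,0],"twist": 42,"claw": 0.6},
    {"linear": [0,280,0],"twist": 49,"claw": 0.6},
    {"linear": [0,320,0],"twist": 56,"claw": 0.6},
    {"linear": [0,360,0],"twist": 63,"claw": 0.6},
    {"linear": [0,400,0],"twist": 70,"claw": 0.6},
    {"linear": [0,440,0],"twist": 77,"claw": 0.6},
    {"linear": [0,480,0],"twist": 84,"claw": 0.6},
  ],
)

```text
clock: 27.5
position: [0.5508, 0.123, 0.229]
ee_rot: [-0.002, 0.14, 0.99, -0.0]
contact_force: [0.7, 0.1, -0.5]
width: 0.0512
gripper_force: 0.0
```

Call:
drive_tool(
  deltas=[
    {"linear": [4,40,0],"twist": 2.25,"claw": 0.6},
    {"linear": [8.5,79.8,0],"twist": 2.25,"claw": 0.6},
    {"linear": [8.5,79.8,-30],"twist": 2.25,"claw": 0.6},
    {"linear": [8.5,79.8,-65],"twist": 2.25,"claw": 0.6},
    {"linear": [8.5,79.8,-80],"twist": 2.25,"claw": 0.6},
    {"linear": [8.5,79.8,-80],"twist": 2.25,"claw": 0.6},
    {"linear": [8.5,79.8,-80],"twist": 2.25,"claw": 0.6},
    {"linear": [8.5,79.8,-80],"twist": 2.25,"claw": 0.6},
  ],
)

```text
clock: 28.17
position: [0.5614, 0.2004, 0.1512]
ee_rot: [0.0, 0.124, 0.992, 0.0]
contact_force: [-1.0, -0.0, -0.0]
width: 0.0515
gripper_force: 0.0
```

```bash
python3 snap.py w9; python3 - <<'E'
from h import *
load('w9')
print(proj('w9',[[.5615,.2,.069],[.5857,.293,.069]])*1.25)
im=cv2.imread('pics/w9_raw.png'); cv2.imwrite('pics/w9c.png',cv2.resize(im[90:330,170:490],None,fx=2.5,fy=2.5,interpolation=cv2.INTER_CUBIC))
E
```

```text
{'clock': 28.2167, 'position': array([0.56186651, 0.20030001, 0.15195549]), 'ee_rot': array([1.03921994e-03, 1.23990983e-01, 9.92282693e-01, 4.61557660e-04]), 'qpos': array([ 2.25743932e-01,  3.68456965e-01,  1.60005315e+00,  1.67557893e-04,
        1.17081357e+00, -1.09649550e+00])}
[[401.30220869 267.50074301]
 [555.43695545 267.45328591]]
```

View pics/w9c.png

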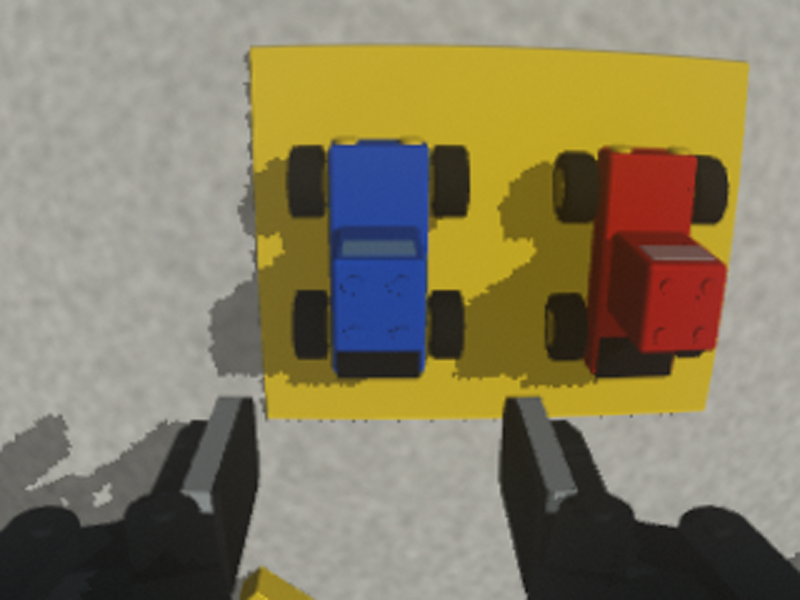

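Both rovers stand upright and square on the yellow mat (blue roof at (380,305), red roof at (680,305) in the crop), blue centred between the fingers.

```bash
python3 - <<'E'
from h import *
load('w9')
C=lambda *p:[((a+.5)/2.5-.5+170,(b+.5)/2.5-.5+90) for a,b in p]
show('w9',{'blue':(C((333,262),(427,260),(424,349),(336,351)),.069,.03,.028),'red':(C((641,264),(725,263),(715,352),(637,352)),.069,.03,.028)})
E
```

```text
blue [560.4 200.8] x-dim axis -13.6 px 1.45
red [584.5 291. ] x-dim axis -12.5 px 0.97
```

Call:
drive_tool(
  deltas=[
    {"linear": [0,0,-35],"twist": 0,"claw": 0.6},
    {"linear": [0,0,-65],"twist": 0,"claw": 0.6},
    {"linear": [0,0,-85],"twist": 0,"claw": 0.6},
    {"linear": [0,0,-97],"twist": 0,"claw": 0.6},
    {"linear": [0,0,-103.5],"twist": 0,"claw": 0.6},
    {"linear": [0,0,-103.5],"twist": 0,"claw": 0.6},
    {"linear": [0,0,-103.5],"twist": 0,"claw": 0.2},
    {"linear": [0,0,-103.5],"twist": 0,"claw": 0.2},
    {"linear": [0,0,-103.5],"twist": 0,"claw": 0.2},
    {"linear": [0,0,-103.5],"twist": 0,"claw": 0.2},
    {"linear": [0,0,-103.5],"twist": 0,"claw": 0.2},
    {"linear": [0,0,-103.5],"twist": 0,"claw": 0.2},
  ],
)

```text
clock: 29.22
position: [0.5624, 0.2002, 0.0491]
ee_rot: [0.002, 0.124, 0.992, 0.001]
contact_force: [0.1, -0.5, 5.6]
width: 0.0276
gripper_force: 40.6
```

Call:
drive_tool(
  deltas=[
    {"linear": [0,0,10],"twist": 0,"claw": 0.2},
    {"linear": [0,0,35],"twist": 0,"claw": 0.2},
    {"linear": [0,0,70],"twist": 0,"claw": 0.2},
    {"linear": [0,-10,100],"twist": 0,"claw": 0.2},
    {"linear": [-5,-40,120],"twist": 0,"claw": 0.2},
    {"linear": [-10,-80,120],"twist": 0,"claw": 0.2},
    {"linear": [-16,-120,120],"twist": 1,"claw": 0.2},
    {"linear": [-22,-160,120],"twist": 2,"claw": 0.2},
    {"linear": [-28,-200,120],"twist": 3,"claw": 0.2},
    {"linear": [-34,-240,120],"twist": 3.65,"claw": 0.2},
    {"linear": [-40,-280,120],"twist": 3.65,"claw": 0.2},
    {"linear": [-45,-315,120],"twist": 3.65,"claw": 0.2},
  ],
)

```text
clock: 30.22
position: [0.5147, -0.1172, 0.1677]
ee_rot: [-0.0, 0.093, 0.996, -0.0]
contact_force: [-0.2, 0.2, -2.0]
width: 0.0274
gripper_force: 39.9
```

Call:
drive_tool(
  deltas=[
    {"linear": [-5,-40,0],"twist": 0,"claw": 0.2},
    {"linear": [-9,-80,0],"twist": 0,"claw": 0.2},
    {"linear": [-9.75,-100.2,0],"twist": 0,"claw": 0.2},
    {"linear": [-9.75,-100.2,0],"twist": 0,"claw": 0.2},
    {"linear": [-9.75,-100.2,-30],"twist": 0,"claw": 0.2},
    {"linear": [-9.75,-100.2,-65],"twist": 0,"claw": 0.2},
    {"linear": [-9.75,-100.2,-92],"twist": 0,"claw": 0.2},
    {"linear": [-9.75,-100.2,-105],"twist": 0,"claw": 0.2},
    {"linear": [-9.75,-100.2,-110],"twist": 0,"claw": 0.2},
    {"linear": [-9.75,-100.2,-110],"twist": 0,"claw": 0.2},
    {"linear": [-9.75,-100.2,-110],"twist": 0,"claw": 0.2},
  ],
)

```text
clock: 31.13
position: [0.5069, -0.215, 0.058]
ee_rot: [0.0, 0.092, 0.996, -0.0]
contact_force: [0.6, -0.1, -1.4]
width: 0.0274
gripper_force: 40.1
```

Call:
drive_tool(
  deltas=[
    {"linear": [0,0,-3],"twist": 0,"claw": 0.2},
    {"linear": [0,0,-5],"twist": 0,"claw": 0.2},
    {"linear": [0,0,-6.5],"twist": 0,"claw": 0.2},
    {"linear": [0,0,-7.5],"twist": 0,"claw": 0.2},
    {"linear": [0,0,-7.5],"twist": 0,"claw": 0.2},
  ],
)

```text
clock: 31.55
position: [0.5069, -0.2155, 0.052]
ee_rot: [0.001, 0.092, 0.996, -0.0]
contact_force: [-2.0, 1.2, 9.5]
width: 0.0276
gripper_force: 41.7
```

Call:
drive_tool(
  deltas=[
    {"linear": [0,0,0],"twist": 0,"claw": 0.6},
    {"linear": [0,0,0],"twist": 0,"claw": 0.6},
    {"linear": [0,0,0],"twist": 0,"claw": 0.6},
    {"linear": [0,0,5],"twist": 0,"claw": 0.6},
    {"linear": [0,0,30],"twist": 0,"claw": 0.6},
    {"linear": [0,0,65],"twist": 0,"claw": 0.6},
    {"linear": [0,0,100],"twist": 0,"claw": 0.6},
    {"linear": [5,40,110],"twist": -2,"claw": 0.6},
    {"linear": [12,80,110],"twist": -3.65,"claw": 0.6},
    {"linear": [18,120,110],"twist": -3.65,"claw": 0.6},
    {"linear": [24,160,110],"twist": -3.65,"claw": 0.6},
    {"linear": [30,200,110],"twist": -3.65,"claw": 0.6},
  ],
)

```text
clock: 32.55
position: [0.5363, -0.0136, 0.1604]
ee_rot: [0.0, 0.124, 0.992, 0.0]
contact_force: [1.0, -0.5, -0.4]
width: 0.0511
gripper_force: 0.0
```

Call:
drive_tool(
  deltas=[
    {"linear": [7,41,0],"twist": 0,"claw": 0.6},
    {"linear": [14,82,0],"twist": 0,"claw": 0.6},
    {"linear": [21,123,0],"twist": 0,"claw": 0.6},
    {"linear": [28,164,0],"twist": 0,"claw": 0.6},
    {"linear": [35,205,0],"twist": 0,"claw": 0.6},
    {"linear": [42,246,0],"twist": 0,"claw": 0.6},
    {"linear": [48,287,0],"twist": 0,"claw": 0.6},
    {"linear": [48.75,308.2,0],"twist": 0,"claw": 0.6},
    {"linear": [48.75,308.2,0],"twist": 0,"claw": 0.6},
    {"linear": [48.75,308.2,-30],"twist": 0,"claw": 0.6},
    {"linear": [48.75,308.2,-50],"twist": 0,"claw": 0.6},
  ],
)

```text
clock: 33.47
position: [0.5851, 0.2932, 0.1095]
ee_rot: [0.001, 0.123, 0.992, 0.0]
contact_force: [-0.6, 0.1, -1.4]
width: 0.0513
gripper_force: 0.0
```

Call:
drive_tool(
  deltas=[
    {"linear": [0,0,-30],"twist": 0,"claw": 0.6},
    {"linear": [0,0,-50],"twist": 0,"claw": 0.6},
    {"linear": [0,0,-60],"twist": 0,"claw": 0.6},
    {"linear": [0,0,-62.5],"twist": 0,"claw": 0.6},
    {"linear": [0,0,-62.5],"twist": 0,"claw": 0.6},
    {"linear": [0,0,-62.5],"twist": 0,"claw": 0.2},
    {"linear": [0,0,-62.5],"twist": 0,"claw": 0.2},
    {"linear": [0,0,-62.5],"twist": 0,"claw": 0.2},
    {"linear": [0,0,-62.5],"twist": 0,"claw": 0.2},
    {"linear": [0,0,-62.5],"twist": 0,"claw": 0.2},
    {"linear": [0,0,-62.5],"twist": 0,"claw": 0.2},
  ],
)

```text
clock: 34.38
position: [0.5864, 0.2933, 0.0492]
ee_rot: [0.002, 0.124, 0.992, 0.001]
contact_force: [0.5, -0.2, 5.8]
width: 0.0273
gripper_force: 40.6
```

Call:
drive_tool(
  deltas=[
    {"linear": [0,0,10],"twist": 0,"claw": 0.2},
    {"linear": [0,0,35],"twist": 0,"claw": 0.2},
    {"linear": [0,0,70],"twist": 0,"claw": 0.2},
    {"linear": [0,-10,100],"twist": 0,"claw": 0.2},
    {"linear": [-5,-40,120],"twist": 0,"claw": 0.2},
    {"linear": [-10,-80,120],"twist": 0,"claw": 0.2},
    {"linear": [-16,-120,120],"twist": 1,"claw": 0.2},
    {"linear": [-22,-160,120],"twist": 2,"claw": 0.2},
    {"linear": [-28,-200,120],"twist": 3,"claw": 0.2},
    {"linear": [-34,-240,120],"twist": 3.65,"claw": 0.2},
    {"linear": [-40,-280,120],"twist": 3.65,"claw": 0.2},
    {"linear": [-46,-320,120],"twist": 3.65,"claw": 0.2},
  ],
)

```text
clock: 35.38
position: [0.5378, -0.0285, 0.1675]
ee_rot: [-0.0, 0.092, 0.996, 0.0]
contact_force: [0.2, -0.4, -2.6]
width: 0.0275
gripper_force: 39.9
```

Call:
drive_tool(
  deltas=[
    {"linear": [-6,-40,0],"twist": 0,"claw": 0.2},
    {"linear": [-12,-80,0],"twist": 0,"claw": 0.2},
    {"linear": [-18,-120,0],"twist": 0,"claw": 0.2},
    {"linear": [-24,-160,0],"twist": 0,"claw": 0.2},
    {"linear": [-31,-200,0],"twist": 0,"claw": 0.2},
    {"linear": [-38,-236,0],"twist": 0,"claw": 0.2},
    {"linear": [-44,-255,0],"twist": 0,"claw": 0.2},
    {"linear": [-46.5,-260.8,0],"twist": 0,"claw": 0.2},
    {"linear": [-46.5,-260.8,0],"twist": 0,"claw": 0.2},
    {"linear": [-46.5,-260.8,0],"twist": 0,"claw": 0.2},
    {"linear": [-46.5,-260.8,-30],"twist": 0,"claw": 0.2},
    {"linear": [-46.5,-260.8,-50],"twist": 0,"claw": 0.2},
  ],
)

```text
clock: 36.38
position: [0.4932, -0.286, 0.1172]
ee_rot: [0.001, 0.092, 0.996, 0.0]
contact_force: [-0.5, 1.1, -1.8]
width: 0.0276
gripper_force: 40.0
```

Call:
drive_tool(
  deltas=[
    {"linear": [0,0,-25],"twist": 0,"claw": 0.2},
    {"linear": [0,0,-45],"twist": 0,"claw": 0.2},
    {"linear": [0,0,-55],"twist": 0,"claw": 0.2},
    {"linear": [0,0,-60],"twist": 0,"claw": 0.2},
    {"linear": [0,0,-60],"twist": 0,"claw": 0.2},
    {"linear": [0,0,-60],"twist": 0,"claw": 0.2},
  ],
)

```text
clock: 36.88
position: [0.4934, -0.2876, 0.0581]
ee_rot: [0.001, 0.092, 0.996, -0.0]
contact_force: [-1.5, -0.0, -1.6]
width: 0.0273
gripper_force: 40.0
```

Call:
drive_tool(
  deltas=[
    {"linear": [0,0,-3],"twist": 0,"claw": 0.2},
    {"linear": [0,0,-5.5],"twist": 0,"claw": 0.2},
    {"linear": [0,0,-7.5],"twist": 0,"claw": 0.2},
    {"linear": [0,0,-8.5],"twist": 0,"claw": 0.2},
    {"linear": [0,0,-8.5],"twist": 0,"claw": 0.2},
  ],
)

```text
clock: 37.3
position: [0.4934, -0.2884, 0.0521]
ee_rot: [0.001, 0.093, 0.996, -0.001]
contact_force: [-3.4, 2.6, 15.1]
width: 0.0277
gripper_force: 42.4
```

Call:
drive_tool(
  deltas=[
    {"linear": [0,0,0],"twist": 0,"claw": 0.6},
    {"linear": [0,0,0],"twist": 0,"claw": 0.6},
    {"linear": [0,0,0],"twist": 0,"claw": 0.6},
    {"linear": [0,0,5],"twist": 0,"claw": 0.6},
    {"linear": [0,0,30],"twist": 0,"claw": 0.6},
    {"linear": [0,0,65],"twist": 0,"claw": 0.6},
    {"linear": [0,0,100],"twist": 0,"claw": 0.6},
    {"linear": [20,20,135],"twist": 0,"claw": 0.6},
    {"linear": [50,38,165],"twist": 0,"claw": 0.6},
    {"linear": [75,38,190],"twist": 0,"claw": 0.6},
    {"linear": [75,38,190],"twist": 0,"claw": 0.6},
    {"linear": [75,38,190],"twist": 0,"claw": 0.6},
  ],
)

```text
clock: 38.3
position: [0.5697, -0.25, 0.2408]
ee_rot: [0.002, 0.091, 0.996, -0.001]
contact_force: [-0.4, -0.2, -0.4]
width: 0.0511
gripper_force: 0.0
```

Call:
drive_tool(
  deltas=[
    {"linear": [0,0,0],"twist": 0,"claw": 0.6},
    {"linear": [0,0,0],"twist": 0,"claw": 0.6},
    {"linear": [0,0,0],"twist": 0,"claw": 0.6},
  ],
)

```text
clock: 38.55
position: [0.5658, -0.2497, 0.2371]
ee_rot: [-0.002, 0.093, 0.996, 0.001]
contact_force: [0.9, 0.2, -0.3]
width: 0.0514
gripper_force: 0.0
```

```bash
python3 snap.py wa; python3 - <<'E'
from h import *
load('wa')
blob('wa','green',.044);blob('wa','orange',.048,roi=(400,60,640,330))
a=cv2.imread('pics/wa_raw.png')
cv2.imwrite('pics/wac.png',cv2.resize(a[120:320,220:420],None,fx=3,fy=3,interpolation=cv2.INTER_CUBIC))
E
```

```text
{'clock': 38.6, 'position': array([ 0.56607724, -0.24983856,  0.23734013]), 'ee_rot': array([-1.53910447e-03,  9.28862451e-02,  9.95675308e-01,  6.76169710e-04]), 'qpos': array([-5.27993721e-01,  3.46307162e-01,  1.41308855e+00, -7.19337657e-05,
        1.38555837e+00, -1.91273575e+00])}
wa green c 571.1 -265.6 size 98.8 43.4 ang 79.4
wa orange c 481.8 -17.4 size 39.1 99.1 ang 0.3
```

View pics/wac.png

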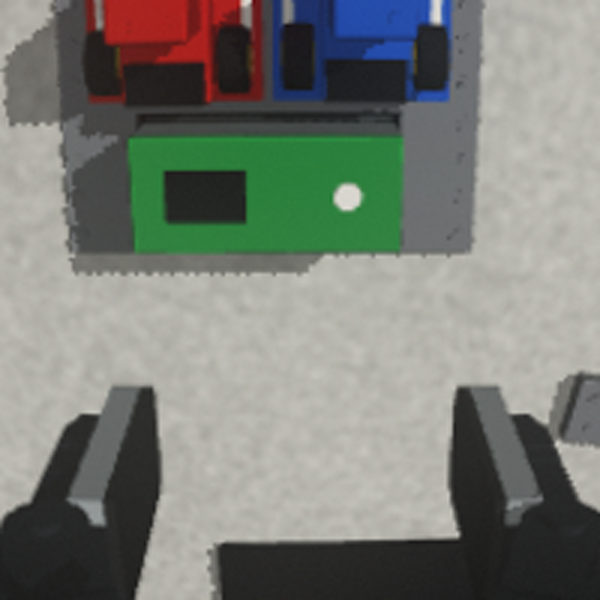

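```bash
python3 -c "
from rig import manip
print(manip.sign_off())"
```

```text
the job is handed in; nothing more can be done
None
```

I did the job in the order asked and handed it in at about 39 s: flat pack on the charger, charged pack in the battery place (measured about 1–2 mm off centre), and both rovers upright in their own bays; rover centring in the bays was judged by eye only.

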